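Stack a bench test column on its foot

TASK

Build up the small test column on the round foot that is screwed to the bench: first the square sieve plate, then the tall plain section, then the shorter section with the side nozzle, and last the cap with the knob. Set each part down gently, not dropped, so that it sits level and fully home over the spigot below it; which way a part is turned does not matter. Leave the beaker, the bottle and the tube rack where they stand, and leave the finished column standing free.

Things in the scene. Friction and masses are not known exactly. Their poses are not given: they have to be found in the camera images.
- foot: The foot, fixed to the bench: grey plastic, a round flange 110 mm across and 8 mm thick with four bolt heads 4 mm high; on it a hub 56 mm across, its flat top (where the first part rests) 20 mm above the bench; on that a spigot 8 mm high, 40 mm across at its root tapering to 32 mm. Origin: on its axis, at the bench surface; z up.
- sieve_c (a point): The sieve plate, loose: bare steel, square 64 x 64 mm, 18 mm thick, with small dark holes round the edge. Underneath, a round recess 50 mm across and 10 mm deep, centred. On top, a centred round spigot 8 mm high, 40 mm across at its root tapering to 32 mm. Total height 26 mm, about 0.16 kg. This point: on its axis, 13 mm above its underside; x and y are square to its sides, z up.
- tall_c (a point): The tall section, loose: plain grey plastic cylinder 60 mm across, body 48 mm high, no nozzle. Underneath, a round recess 50 mm across and 10 mm deep, centred. On top, a centred round spigot 8 mm high, 40 mm across at its root tapering to 32 mm. Total height 56 mm, about 0.16 kg. This point: on its axis, 28 mm above its underside; z up.
- port_c (a point): The nozzle section, loose: grey plastic cylinder 60 mm across, body 32 mm high; a hose nozzle 10 to 13 mm thick sticks out along its own x to 56 mm from its axis, 18 mm up. Underneath, a round recess 50 mm across and 10 mm deep, centred. On top, a centred round spigot 8 mm high, 40 mm across at its root tapering to 32 mm. Total height 40 mm, about 0.12 kg. This point: on its axis, 20 mm above its underside; z up.
- cap_c (a point): The cap, loose: grey plastic disc 60 mm across and 16 mm thick with a black round knob on top. Underneath, a round recess 50 mm across and 10 mm deep, centred. The knob is 28 mm across from 19 to 42 mm above the underside, on a neck 20 mm across. Total height 42 mm, about 0.10 kg. This point: on its axis, 21 mm above its underside; z up.
- beaker_c (a point): Bystander: white plastic beaker, 76 mm across the rim, 85 mm high. This point: on its axis, half-way up.
- bottle_c (a point): Bystander: white plastic bottle with a red cap, 66 mm across, 160 mm high. This point: on its axis, half-way up.
- rack_c (a point): Bystander: white tube rack 170 mm (its x) by 60 mm (its y), 80 mm high to the blue caps of its tubes. This point: its centre, 40 mm above the bench.
Mind the look-alikes: they are no part of the job. Leave any orange or red look-alike of the part that bears tall_c alone.

How it is judged:
By the outcome, as a careful person would: the job done as asked, in the order asked, and still so for the second after the job is handed in, with the robot touching nothing.
It also fails if it takes over 128 s, if anything falls off the work surface, if the arm or the gripper's body presses on something with over 40 N, if the wrist force passes 120 N, or if a joint passes its speed limit or range.

ROBOT

A 6-joint arm with a two-finger parallel gripper is mounted at the origin on the work surface. World frame = base frame: x ahead of the robot, y to its left, z up, the work surface at z = 0. Lengths are in m, angles in rad, forces in N, time in s.
With the tool pointing down it reaches from about 0.35 to 0.975 m from the base axis. Payload 4.9 kg.
Tool frame: the origin (TCP) lies at the very end of the fingers, on their centre line; the grasp point (between the pads) lies 19 mm behind it; z points along the fingers, y is the line along which they close (so a half turn about z gives the same grasp; the last joint's range is limited). The gripper opens to 85 mm and grips with 20 to 120 N. Pads are 22 mm wide; open, the fingers measure 114 mm over their backs; the gripper's body (76 mm by 85 mm) begins 54 mm behind the grasp point. The pads swing forward as they close: fully open they stand 13 mm farther back than shut.
Start: joints at [1.124, 0.053, 1.613, -0, 1.476, -0.119], TCP at [0.201, 0.592, 0.231] pointing down, gripper open.
Joint ranges: [-3.01, 3.01], [-1.01, 2.22], [0.06, 2.58], [-1.02, 4.17], [0.09, 2.62], [-3.14, 3.14]. Speed limits (rad/s): [2.57, 2.57, 3.14, 3.14, 3.14, 3.14].

INTERFACE

Orientations are given as a rotation vector (axis times angle).
In Python, from station import get_obs, get_image, finish_job gives the robot as it stands. The module is installed in compiled form; this text tells all that it offers.
- The arm moves only by the tool carry_out, never from a script. Its argument "rows" is a list of rows, each a list of 7 numbers: the turn, a rotation vector about the tool's x, y, z as a fraction of full scale, then the shift along the tool's x, y, z as a fraction of full scale, then the closure, from -1 (fully open) to 1 (shut). A call has 1 to 5 rows; each row is the pose to reach, as a shift and turn from the pose commanded when the call began, along the tool's axes at that moment, turning the shorter way round; what a row does not reach only later rows make up. Full scale, the value 1, is 300 mm for a shift and pi rad for a turn. A row lasts 1/10 s, in which the tool goes at most 50 mm and 8.59 degrees, less where a joint would pass 70% of its speed; a pose out of reach is approached as far as the arm can. A call with a number of a shift or a turn outside -1 to 1 is refused whole. A call with a gripper value outside its range is refused whole. The fingers move at their own pace and stop on an object; "force" is the grip in N (left out, the last holds). Time passes only in rows, so rows that repeat a pose let the fingers close. It gives the time, the measured TCP pose, the force, the opening and the grip force at its end, in the units of the state.
- get_obs(): the state, without advancing time (a new reading comes with each control period).
- get_image(name): name is "scene" or "top"; returns a dict with "img" (420x560x3 uint8, blue, green, red), "mtx" (3x3 intrinsics, pixels), "D" ([k1, k2, p1, p2, k3] as OpenCV has them; the pictures are not rectified), "R" (3x3) and "t" (3): a world point X has camera coordinates R X + t. Camera axes: x right, y down, z forward; pixel columns grow to the right and rows downward; lengths in m; the calibration is good to about 2 mm. A picture is of the moment at which its call begins. There is no depth.
- finish_job(): hands the job in; it is judged then, once.
The state is a dict: "t": time; "q": joint angles; "dq": joint speeds; "effort": joint torques, N m; "tool_pos": TCP position; "tool_rot": TCP orientation; "contact_force": force on the tool from outside, world axes, zero at the start; "wrist_torque": the same for the moment, N m; "opening": finger opening in m; "grip_force": force on a finger pad.
Only numpy, scipy, OpenCV 4.12 (cv2) and the standard library are available. Lean on these libraries where they do the work, as an engineer would, in place of code of your own. Each camera call takes 0.05 s, during which the arm holds its last target. There are 200 camera calls.

## Working session

There is one attempt and no reset: what is moved stays moved. The work goes in short steps, Python scripts to look and compute and a tool call to move; the robot and the scene stay as the last step left them, time stands still between calls to the robot, and variables do not carry over. Pictures are saved under pics/ and viewed, at most 14 in all, crops included, and the job is handed in when it is done.

Besides the shell and the picture viewer there is one more tool, called after "Call:" in YAML: its name, and indented under it one key for each argument. carry_out: Moves the arm, as the interface text tells. Shift numbers are shares of 300 mm and turn numbers shares of pi rad, none past 1 either way. Its arguments: {"type":"object","properties":{"rows":{"type":"array"},"force":{"type":"number"}},"required":["rows"]}

```bash
mkdir -p pics; ls
python3 - <<'E'
from station import *
import cv2,numpy as np
np.set_printoptions(precision=4,suppress=True)
o=get_obs();print({k:np.round(v,4) for k,v in o.items()})
for n in("scene","top"):
    g=get_image(n);cv2.imwrite(f"pics/{n}0.png",g["img"]);np.savez(f"{n}0.npz",**g);print(g["mtx"],g["D"],g["R"],g["t"],-g["R"].T@g["t"])
E
```

```text
pics
{'t': np.float64(0.0), 'q': array([ 1.124 ,  0.0534,  1.6143, -0.    ,  1.476 , -0.119 ]), 'dq': array([ 0.0004, -0.0014,  0.    , -0.0006, -0.0009,  0.0002]), 'effort': array([ -0.0015, -39.368 , -37.0174,  -0.0002,   0.0069,  -0.    ]), 'tool_pos': array([0.201 , 0.5912, 0.2301]), 'tool_rot': array([-0.5125, -3.0989,  0.0031]), 'contact_force': array([-0.2481, -0.3606,  0.367 ]), 'wrist_torque': array([ 0.0011,  0.0329, -0.052 ]), 'grip_force': np.float64(0.0), 'opening': np.float64(0.0855)}
[[531.6034   0.     279.8229]
 [  0.     531.6034 209.7099]
 [  0.       0.       1.    ]] [-0.1525  0.      0.      0.      0.    ] [[ 0.8688  0.4949 -0.0169]
 [ 0.2732 -0.5075 -0.8172]
 [-0.413   0.7054 -0.5761]] [-0.4955 -0.0837  1.6167] [ 1.121  -0.9377  0.8547]
[[412.3272   0.     279.5889]
 [  0.     412.3272 215.3569]
 [  0.       0.       1.    ]] [-0.077  0.     0.     0.     0.   ] [[ 0.0269 -0.9994  0.0239]
 [-0.9957 -0.0289 -0.0881]
 [ 0.0888 -0.0214 -0.9958]] [-0.027   0.5608  1.3252] [0.4415 0.0175 1.3697]
```

View pics/scene0.png

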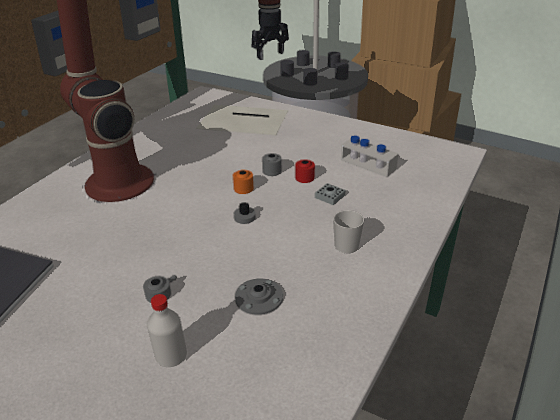

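View pics/top0.png

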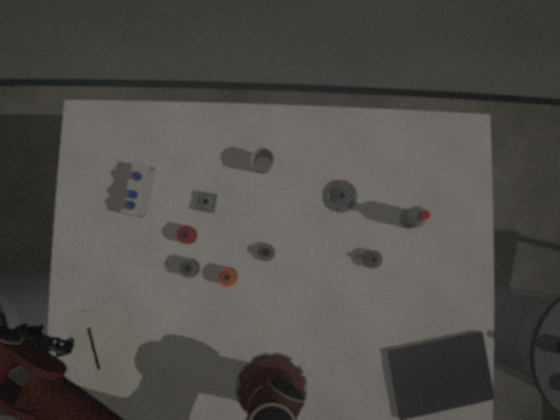

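The scene view shows the foot at (260,295), cap (244,212), grey tall section (272,164), sieve plate (331,193) and nozzle section (157,288). In the top view they are at (339,195), (264,251), (189,268), (204,202) and (371,259). The orange and red parts are decoys.

```bash
cat > h.py <<'E'
import numpy as np,cv2
np.set_printoptions(precision=4,suppress=True)
def load(n):return dict(np.load(n+".npz"))
def ray(g,uv):
    p=cv2.undistortPoints(np.array([[uv]],float),g["mtx"],g["D"])[0,0]
    return -g["R"].T@g["t"],g["R"].T@np.array([p[0],p[1],1])
def plane(g,uv,z):
    c,d=ray(g,uv);return c+d*(z-c[2])/d[2]
def tri(gs,uvs):
    A=np.zeros((3,3));b=np.zeros(3)
    for g,uv in zip(gs,uvs):
        c,d=ray(g,uv);d/=np.linalg.norm(d);P=np.eye(3)-np.outer(d,d);A+=P;b+=P@c
    return np.linalg.solve(A,b)
def proj(g,X):
    return cv2.projectPoints(np.array(X,float).reshape(-1,1,3),cv2.Rodrigues(g["R"])[0],g["t"],g["mtx"],g["D"])[0][:,0]
def crop(g,uv,w=20,s=8,gain=1.0):
    u,v=map(int,uv);c=g["img"][v-w:v+w,u-w:u+w]
    return cv2.resize(np.clip(c*gain,0,255).astype(np.uint8),None,fx=s,fy=s,interpolation=cv2.INTER_CUBIC)
E
python3 - <<'E'
from h import *
S,T=load("scene0"),load("top0")
P=dict(foot=((260,292),(339,195)),sieve=((331,193),(204,202)),tall=((272,164),(189,268)),port=((160,288),(368,257)),cap=((244,212),(264,251)))
r=[np.hstack([crop(S,P[k][0],28 if k=='foot' else 20,160/56 if k=='foot' else 4) for k in P]),np.hstack([crop(T,P[k][1],20,4,1.8) for k in P])]
m=np.vstack(r);cv2.imwrite("pics/mos.png",m);print(m.shape)
for k in P: print(k,tri((S,T),P[k]),plane(T,P[k][1],.028),plane(S,P[k][0],.028))
E
```

```text
(320, 800, 3)
foot [ 0.6369 -0.208   0.0114] [ 0.6342 -0.2055  0.028 ] [ 0.6467 -0.2222  0.028 ]
sieve [0.6015 0.2413 0.0076] [0.5978 0.2372 0.028 ] [0.6151 0.2141 0.028 ]
tall [0.383  0.278  0.0256] [0.382  0.2767 0.028 ] [0.3862 0.2754 0.028 ]
port [ 0.431  -0.3092  0.0126] [ 0.4329 -0.304   0.028 ] [ 0.4416 -0.3219  0.028 ]
cap [0.4415 0.0347 0.0163] [0.4437 0.0361 0.028 ] [0.4488 0.0195 0.028 ]
```

View pics/mos.png

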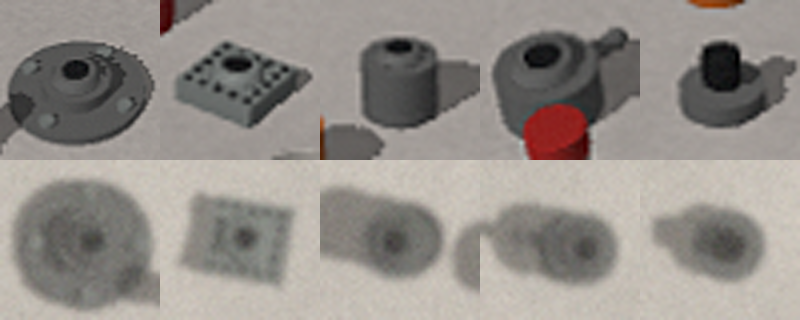

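The mosaic shows a dark disc on top of each spigot in both views, and the cap's black knob. I'll measure the dark-blob centroids.

```bash
cat > m.py <<'E'
from h import *
def dark(g,uv,w=9,frac=.5):
    # centroid of the dark blob nearest the guess, weighted by darkness
    u,v=map(int,uv);c=cv2.cvtColor(g["img"],cv2.COLOR_BGR2GRAY)[v-w:v+w+1,u-w:u+w+1].astype(float)
    lo=c.min();th=lo+frac*(np.median(c)-lo)
    n,l,st,ce=cv2.connectedComponentsWithStats((c<th).astype(np.uint8))
    d=[np.hypot(*(ce[i]-w))-0.05*st[i,4] for i in range(1,n)];i=1+int(np.argmin(d))
    ys,xs=np.where(l==i);wt=th-c[ys,xs]
    return np.array([u-w+(xs*wt).sum()/wt.sum(),v-w+(ys*wt).sum()/wt.sum()]),st[i,4]
E
python3 - <<'E'
from m import *
S,T=load("scene0"),load("top0")
P=dict(foot=((260-28+75/160*56,292-28+70/160*56),(339-20+91/4,195-20+80/4),.028),sieve=((331-20+77/4,193-20+64/4),(204-20+85/4,202-20+77/4),.026),tall=((272-20+80/4,164-20+46/4),(189-20+76/4,268-20+81/4),.056),port=((160-20+62/4,288-20+55/4),(368-20+105/4,257-20+88/4),.04),cap=((244,208),(264,250),.042))
for k,(a,b,z) in P.items():
    a,na=dark(S,a,7 if k!='cap' else 10);b,nb=dark(T,b,6)
    print(k,a,na,b,nb,'S',plane(S,a,z)[:2],'T',plane(T,b,z)[:2],'tri',tri((S,T),(a,b)))
E
```

```text
foot [258.1983 287.8908] 50 [341.472  194.8882] 21 S [ 0.6363 -0.2129] T [ 0.6349 -0.2137] tri [ 0.6355 -0.2132  0.0279]
sieve [329.9264 188.695 ] 23 [204.8175 201.    ] 17 S [0.6016 0.2357] T [0.6014 0.235 ] tri [0.6016 0.2351 0.0263]
tall [271.445  155.2364] 17 [186.931  268.1149] 20 S [0.3827 0.2794] T [0.3826 0.2779] tri [0.3831 0.278  0.0567]
port [154.8656 281.7134] 43 [373.8421 259.0105] 21 S [ 0.4277 -0.3206] T [ 0.4269 -0.3203] tri [ 0.4271 -0.3203  0.0395]
cap [244.2564 208.5685] 101 [265.4774 251.8885] 39 S [0.4522 0.0169] T [0.441  0.0311] tri [0.4414 0.0315 0.0293]
```

```bash
cat > mv.py <<'E'
import sys
from h import *
from station import get_obs
from scipy.spatial.transform import Rotation as R
def go(x,y,z,yaw):
    """yaw: world angle (deg) of the tool y (closing) line, mod 180. Prints turn(/pi) and shift(/0.3)."""
    o=get_obs();R0=R.from_rotvec(o["tool_rot"]);M=R0.as_matrix()
    best=None
    for k in(0,180):
        a=np.radians(yaw+k);yv=np.array([np.cos(a),np.sin(a),0]);zv=np.array([0,0,-1.]);G=np.c_[np.cross(yv,zv),yv,zv]
        r=R.from_matrix(M.T@G).as_rotvec()
        if best is None or np.linalg.norm(r)<np.linalg.norm(best):best=r
    d=M.T@(np.array([x,y,z])-o["tool_pos"])
    print("t",round(float(o["t"]),2),"pos",o["tool_pos"],"yaw",np.degrees(np.arctan2(M[1,1],M[0,1])),"F",o["contact_force"],"op",round(float(o["opening"]),4),"q6",o["q"][[0,5]])
    print("turn",np.round(best/np.pi,4),"shift",np.round(d/.3,4),"mm",np.round(d*1000,1),"rows by turn",np.degrees(np.linalg.norm(best))/8.59)
if __name__=="__main__": go(*map(float,sys.argv[1:5]))
E
python3 - <<'E'
from h import *
S,T=load("scene0"),load("top0")
f=lambda x,y,i,cu,cv:(cu-20+(x-160*i)/4,cv-20+y/4)
c=[plane(S,f(x,y,1,331,193),.018)[:2] for x,y in((177,82),(207,40),(299,68),(252,112))]
print("S corners",c)
d=[plane(T,f(x,y-160,1,204,202),.018)[:2] for x,y in((195,194),(295,208),(284,286),(181,275))]
print("T corners",d)
for q in(c,d):
    print([np.degrees(np.arctan2(*(q[(i+1)%4]-q[i])[::-1]))%90 for i in range(4)],np.mean(q,0))
n=plane(S,f(612,40,3,160,288),.018);print("nozzle tip S",n,np.degrees(np.arctan2(*(n[:2]-[.4272,-.3204])[::-1])),np.hypot(*(n[:2]-[.4272,-.3204])))
print("bottle",plane(T,(424,214),.16),"beaker",plane(T,(262,157),.085),"rack",plane(T,(140,190),.08),"orange",plane(T,(227,276),.05),"red",plane(T,(185,235),.05))
print("bottle S cap",plane(S,(158,300),.16))
E
python3 mv.py .6015 .2353 .12 90
```

```text
S corners [array([0.5705, 0.2044]), array([0.5649, 0.2649]), array([0.6397, 0.2624]), array([0.6336, 0.1952])]
T corners [array([0.6361, 0.2777]), array([0.6269, 0.1946]), array([0.562, 0.201]), array([0.5686, 0.2861])]
[np.float64(5.281395147045387), np.float64(88.07258369426286), np.float64(84.80682875915771), np.float64(81.71259595214138)] [0.6022 0.2317]
[np.float64(83.6319079452367), np.float64(84.36356213990021), np.float64(85.55438441409137), np.float64(82.90827049350062)] [0.5984 0.2398]
nozzle tip S [ 0.4383 -0.2728  0.018 ] 76.8892055414402 0.048894951182409746
bottle [ 0.566  -0.4417  0.16  ] beaker [0.7401 0.0507 0.085 ] rack [0.6241 0.4333 0.08  ] orange [0.3613 0.1508 0.05  ] red [0.4874 0.2898 0.05  ]
bottle S cap [ 0.5678 -0.4473  0.16  ]
t 0.1 pos [0.201  0.5912 0.2302] yaw 71.2176972675417 F [-0.4171 -0.1635 -0.6245] op 0.0856 q6 [ 1.124 -0.119]
turn [-0.0006 -0.0002 -0.1043] shift [-1.646  -0.6926  0.3681] mm [-493.8 -207.8  110.4] rows by turn 2.1865696048928744
```

Call:
carry_out:
  rows:
    - [0, 0, -0.071, -0.76, -0.32, 0.05, -1]
    - [0, 0, -0.071, -0.76, -0.32, 0.05, -1]
    - [0, 0, -0.071, -0.76, -0.32, 0.05, -1]
    - [0, 0, -0.071, -0.76, -0.32, 0.05, -1]
    - [0, 0, -0.071, -0.76, -0.32, 0.05, -1]
  force: 40

```text
t: 0.6
tool_pos: [0.3871, 0.4258, 0.2157]
tool_rot: [-0.164, -3.137, 0.001]
contact_force: [1.1, 0.7, 0.8]
opening: 0.0854
grip_force: 0.0
```

```bash
python3 mv.py .6015 .2353 .10 84
```

```text
t 0.6 pos [0.3871 0.4258 0.2157] yaw 84.02103907899694 F [1.0973 0.6871 0.7601] op 0.0854 q6 [ 0.7037 -0.7628]
turn [-0.0001 -0.0001  0.0001] shift [-0.7772 -0.5568  0.3856] mm [-233.2 -167.   115.7] rows by turn 0.0045356803230052235
```

Call:
carry_out:
  rows:
    - [0, 0, 0, -0.777, -0.557, 0.2, -1]
    - [0, 0, 0, -0.777, -0.557, 0.2, -1]
    - [0, 0, 0, -0.777, -0.557, 0.2, -1]
    - [0, 0, 0, -0.777, -0.557, 0.2, -1]
    - [0, 0, 0, -0.777, -0.557, 0.2, -1]

```text
t: 1.1
tool_pos: [0.57, 0.2631, 0.1642]
tool_rot: [-0.165, -3.137, 0.0]
contact_force: [-0.6, 0.0, 0.4]
opening: 0.0855
grip_force: 0.0
```

Call:
carry_out:
  rows:
    - [0, 0, 0, -0.12, -0.085, 0.05, -1]
    - [0, 0, 0, -0.12, -0.085, 0.05, -1]
    - [0, 0, 0, -0.12, -0.085, 0.05, -1]

```text
t: 1.4
tool_pos: [0.602, 0.2347, 0.1486]
tool_rot: [-0.167, -3.134, 0.001]
contact_force: [-0.4, 0.4, -1.0]
opening: 0.0849
grip_force: 0.0
```

```bash
python3 mv.py .6015 .2353 .045 84
```

```text
t 1.4 pos [0.602  0.2347 0.1486] yaw 83.88533664766956 F [-0.4264  0.4013 -0.9723] op 0.0849 q6 [ 0.2564 -1.2077]
turn [-0.0002 -0.0008 -0.0006] shift [0.0011 0.0021 0.3455] mm [  0.3   0.6 103.6] rows by turn 0.02249082375394896
```

Call:
carry_out:
  rows:
    - [0, 0, 0, 0, 0.002, 0.2, -1]
    - [0, 0, 0, 0, 0.002, 0.35, -1]
    - [0, 0, 0, 0, 0.002, 0.42, -1]
    - [0, 0, 0, 0, 0.002, 0.42, -1]

```text
t: 1.8
tool_pos: [0.5972, 0.2365, 0.0189]
tool_rot: [-0.161, -3.128, 0.004]
contact_force: [-0.2, -0.5, -1.0]
opening: 0.0855
grip_force: 0.0
```

```bash
python3 mv.py .6015 .2353 .004 84
python3 - <<'E'
from h import *
from station import *
S,T=get_image("scene"),get_image("top")
a=crop(S,(331,180),40,5);b=crop(T,(204,202),40,5,1.8)
cv2.imwrite("pics/g1.png",np.hstack([a,b]))
E
```

```text
t 1.8 pos [0.5972 0.2365 0.0189] yaw 84.10596225977636 F [-0.1668 -0.5183 -1.0166] op 0.0855 q6 [ 0.2612 -1.2069]
turn [-0.0011 -0.003   0.0006] shift [-0.0151 -0.0023  0.0494] mm [-4.5 -0.7 14.8] rows by turn 0.06853597552339111
```

View pics/g1.png

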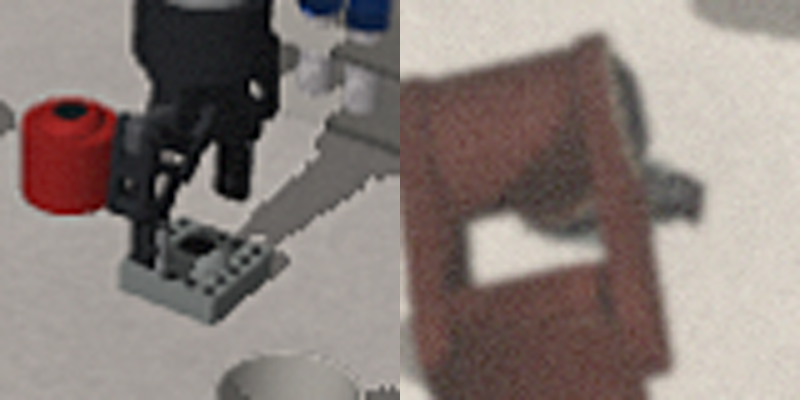

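```bash
python3 mv.py .6015 .2353 .004 84
python3 - <<'E'
from h import *
S=load("scene0")
for z in(.019,.025,.032):
  for w in (-.011,.011):
    print(z,w,[(p-[291,140])*5 for p in proj(S,[(.597+w,.236-.0425,z),(.597+w,.236+.0425,z)])])
E
```

```text
t 1.9 pos [0.602  0.2374 0.025 ] yaw 84.0841074163039 F [1.4337 0.4527 0.7603] op 0.0854 q6 [ 0.2607 -1.2069]
turn [0.0001 0.0001 0.0005] shift [ 0.0009 -0.0072  0.0699] mm [ 0.3 -2.2 21. ] rows by turn 0.010507655113527489
0.019 -0.011 [array([137.2301, 282.5262]), array([201.1641, 211.771 ])]
0.019 0.011 [array([172.3784, 292.843 ]), array([235.2595, 221.2942])]
0.025 -0.011 [array([137.4905, 273.6766]), array([201.5472, 203.1194])]
0.025 0.011 [array([172.7218, 283.9655]), array([235.7198, 212.6151])]
0.032 -0.011 [array([137.7951, 263.3014]), array([201.9953, 192.9789])]
0.032 0.011 [array([173.1234, 273.5571]), array([236.2581, 202.4422])]
```

Call:
carry_out:
  rows:
    - [0, 0, 0, 0.001, -0.007, 0.03, -1]
    - [0, 0, 0, 0.001, -0.007, 0.06, -1]
    - [0, 0, 0, 0.001, -0.007, 0.083, -1]
    - [0, 0, 0, 0.001, -0.007, 0.083, -1]

```text
t: 2.3
tool_pos: [0.6009, 0.234, -0.0019]
tool_rot: [-0.164, -3.136, 0.001]
contact_force: [-0.8, 0.8, -0.1]
opening: 0.0851
grip_force: 0.0
```

Call:
carry_out:
  rows:
    - [0, 0, 0, 0, 0, 0, 0]
    - [0, 0, 0, 0, 0, 0, 0]
    - [0, 0, 0, 0, 0, 0, 0]
    - [0, 0, 0, 0, 0, 0, 0]
    - [0, 0, 0, 0, 0, 0, 0]
  force: 40

```text
t: 2.8
tool_pos: [0.6024, 0.2343, -0.0001]
tool_rot: [0.165, 3.136, 0.001]
contact_force: [-0.5, -0.9, 3.1]
opening: 0.0632
grip_force: 44.9
```

```bash
python3 mv.py .6015 .2353 .1 84
```

```text
t 2.8 pos [ 0.6024  0.2343 -0.0001] yaw 83.99454174877178 F [-0.524  -0.9283  3.0621] op 0.0632 q6 [ 0.256 -1.21 ]
turn [ 0.0001  0.0004 -0.    ] shift [ 0.0028  0.003  -0.3336] mm [   0.8    0.9 -100.1] rows by turn 0.008999732870714665
```

Call:
carry_out:
  rows:
    - [0, 0, 0, 0, 0, -0.05, 0]
    - [0, 0, 0, 0, 0, -0.2, 0]
    - [0, 0, 0, 0, 0, -0.36, 0]
    - [0, 0, 0, 0, 0, -0.4, 0]

```text
t: 3.2
tool_pos: [0.6052, 0.2353, 0.1268]
tool_rot: [0.164, 3.127, 0.005]
contact_force: [1.3, -0.5, -0.3]
opening: 0.063
grip_force: 45.2
```

```bash
python3 mv.py .6365 -.2133 .12 84
```

```text
t 3.2 pos [0.6052 0.2353 0.1268] yaw 84.01092888728435 F [ 1.2584 -0.5475 -0.302 ] op 0.063 q6 [ 0.2563 -1.21  ]
turn [0.0013 0.0032 0.0001] shift [-0.2597 -1.4764  0.0196] mm [ -77.9 -442.9    5.9] rows by turn 0.0729188129188672
```

Call:
carry_out:
  rows:
    - [0, 0, 0, -0.015, -0.08, 0, 0]
    - [0, 0, 0, -0.04, -0.23, 0, 0]
    - [0, 0, 0, -0.07, -0.39, 0, 0]
    - [0, 0, 0, -0.1, -0.55, 0, 0]
    - [0, 0, 0, -0.125, -0.71, 0, 0]

```text
t: 3.7
tool_pos: [0.6159, 0.0169, 0.1184]
tool_rot: [-0.164, -3.136, -0.0]
contact_force: [0.9, 0.4, -2.2]
opening: 0.0631
grip_force: 45.2
```

Call:
carry_out:
  rows:
    - [0, 0, 0, -0.03, -0.16, 0, 0]
    - [0, 0, 0, -0.06, -0.32, 0, 0]
    - [0, 0, 0, -0.09, -0.48, 0, 0]
    - [0, 0, 0, -0.11, -0.61, 0, 0]
    - [0, 0, 0, -0.13, -0.72, 0, 0]

```text
t: 4.2
tool_pos: [0.6319, -0.2025, 0.1183]
tool_rot: [-0.167, -3.135, -0.001]
contact_force: [-0.2, 0.7, -1.9]
opening: 0.0628
grip_force: 45.2
```

Call:
carry_out:
  rows:
    - [0, 0, 0, 0, -0.03, 0, 0]
    - [0, 0, 0, 0, -0.03, 0, 0]
    - [0, 0, 0, 0, -0.03, 0, 0]

```text
t: 4.5
tool_pos: [0.6315, -0.2082, 0.1184]
tool_rot: [-0.164, -3.136, -0.002]
contact_force: [-0.6, 0.6, -3.1]
opening: 0.0631
grip_force: 45.2
```

```bash
python3 mv.py .6365 -.2133 .04 84
```

```text
t 4.5 pos [ 0.6315 -0.2082  0.1184] yaw 84.02421172977212 F [-0.6428  0.5552 -3.0727] op 0.0631 q6 [-0.4305 -1.8972]
turn [ 0.0004 -0.0005  0.0001] shift [-0.0187 -0.0155  0.2614] mm [-5.6 -4.6 78.4] rows by turn 0.012898642513784942
```

Call:
carry_out:
  rows:
    - [0, 0, 0, -0.019, -0.0155, 0.05, 0]
    - [0, 0, 0, -0.019, -0.0155, 0.15, 0]
    - [0, 0, 0, -0.019, -0.0155, 0.22, 0]
    - [0, 0, 0, -0.019, -0.0155, 0.267, 0]
    - [0, 0, 0, -0.019, -0.0155, 0.267, 0]

```text
t: 5.0
tool_pos: [0.6352, -0.2127, 0.0352]
tool_rot: [-0.162, -3.132, -0.004]
contact_force: [-0.3, 0.3, -1.3]
opening: 0.063
grip_force: 45.1
```

Call:
carry_out:
  rows:
    - [0, 0, 0, 0, 0, 0, 0]
    - [0, 0, 0, 0, 0, 0, 0]

```text
t: 5.2
tool_pos: [0.6385, -0.2149, 0.0409]
tool_rot: [0.164, 3.135, -0.002]
contact_force: [0.4, -0.2, -1.3]
opening: 0.063
grip_force: 45.1
```

```bash
python3 mv.py .6365 -.2133 .02 84
python3 - <<'E'
from h import *
from station import *
S,T=get_image("scene"),get_image("top")
np.savez("s1.npz",**S)
a=crop(S,(260,280),40,5);b=crop(T,(339,195),40,5,1.8)
cv2.imwrite("pics/g2.png",np.hstack([a,b]))
E
```

```text
t 5.2 pos [ 0.6385 -0.2149  0.0409] yaw 84.01869746742497 F [ 0.3604 -0.1595 -1.2833] op 0.063 q6 [-0.435  -1.9014]
turn [-0.0003  0.0009  0.0001] shift [0.0074 0.0046 0.0696] mm [ 2.2  1.4 20.9] rows by turn 0.020285667283532413
```

View pics/g2.png

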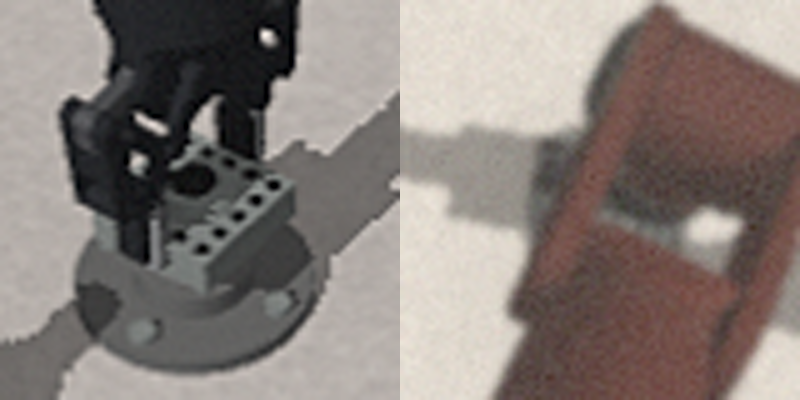

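The scene crop shows the sieve level above the foot, with its dark hole at about (258.6, 276). I'll check its offset.

Run:
```python
from m import *
from station import *
S=load("s1");p,n=dark(S,(258,276),6);print(p,n,plane(S,p,.066),plane(S,p,.064))
print([get_obs()["tool_pos"] for _ in range(3)])
```

```text
[257.1829 274.9358] 61 [ 0.635  -0.2121  0.066 ] [ 0.6338 -0.2103  0.064 ]
[array([ 0.6384, -0.2151,  0.041 ]), array([ 0.6384, -0.2151,  0.041 ]), array([ 0.6384, -0.2151,  0.041 ])]
```

Call:
carry_out:
  rows:
    - [0, 0, 0, 0.003, 0.003, 0.02, 0]
    - [0, 0, 0, 0.003, 0.003, 0.035, 0]
    - [0, 0, 0, 0.003, 0.003, 0.05, 0]
    - [0, 0, 0, 0.003, 0.003, 0.06, 0]
    - [0, 0, 0, 0.003, 0.003, 0.062, 0]

```text
t: 5.8
tool_pos: [0.6362, -0.2135, 0.02]
tool_rot: [-0.164, -3.137, -0.0]
contact_force: [0.1, -0.1, -1.9]
opening: 0.0627
grip_force: 45.2
```

Call:
carry_out:
  rows:
    - [0, 0, 0, 0, 0, 0, 0]
    - [0, 0, 0, 0, 0, 0, 0]

```text
t: 6.0
tool_pos: [0.6364, -0.2136, 0.0205]
tool_rot: [-0.165, -3.137, 0.0]
contact_force: [-0.4, -1.2, -2.4]
opening: 0.0628
grip_force: 45.2
```

Call:
carry_out:
  rows:
    - [0, 0, 0, 0, 0, 0.002, 0]
    - [0, 0, 0, 0, 0, 0.004, 0]
    - [0, 0, 0, 0, 0, 0.004, 0]

```text
t: 6.3
tool_pos: [0.6366, -0.2137, 0.0199]
tool_rot: [0.164, 3.137, -0.0]
contact_force: [-2.6, 0.1, 2.1]
opening: 0.0631
grip_force: 45.5
```

Call:
carry_out:
  rows:
    - [0, 0, 0, 0, 0, 0.001, -0.55]
    - [0, 0, 0, 0, 0, 0, -0.7]
    - [0, 0, 0, 0, 0, 0, -1]
    - [0, 0, 0, 0, 0, 0, -1]
    - [0, 0, 0, 0, 0, 0, -1]

```text
t: 6.8
tool_pos: [0.6365, -0.2136, 0.0194]
tool_rot: [0.164, 3.137, -0.0]
contact_force: [-0.2, -0.0, 0.1]
opening: 0.0851
grip_force: 0.0
```

Call:
carry_out:
  rows:
    - [0, 0, 0, 0, 0, -0.05, -1]
    - [0, 0, 0, 0, 0, -0.2, -1]
    - [0, 0, 0, 0, 0, -0.36, -1]
    - [0, 0, 0, 0, 0, -0.5, -1]
    - [0, 0, 0, 0, 0, -0.5, -1]

```text
t: 7.3
tool_pos: [0.6409, -0.2156, 0.1805]
tool_rot: [0.163, 3.122, -0.01]
contact_force: [0.6, -1.4, 0.7]
opening: 0.0853
grip_force: 0.0
```

```bash
python3 mv.py .3827 .2785 .15 60
python3 - <<'E'
from m import *
from station import *
S,T=get_image("scene"),get_image("top");np.savez("s2.npz",**S);np.savez("t2.npz",**T)
a=crop(S,(260,285),30,6);b=crop(T,(339,195),30,6,1.8)
cv2.imwrite("pics/g3.png",np.hstack([a,b]))
for z in(.046,): print(proj(S,[.6355,-.2133,z]),[ (p,n,plane(S,p,z)) for p,n in [dark(S,proj(S,[.6355,-.2133,z])[0],6)]])
E
```

```text
t 7.3 pos [ 0.6409 -0.2156  0.1805] yaw 84.00288217100977 F [ 0.6073 -1.4052  0.733 ] op 0.0853 q6 [-0.4345 -1.9006]
turn [-0.0006  0.0053  0.1334] shift [1.0292 1.5485 0.0773] mm [308.8 464.6  23.2] rows by turn 2.7967211200387725
[[257.467  282.0015]] [(array([258.2516, 281.9045]), np.int32(48), array([ 0.6369, -0.2122,  0.046 ]))]
```

View pics/g3.png

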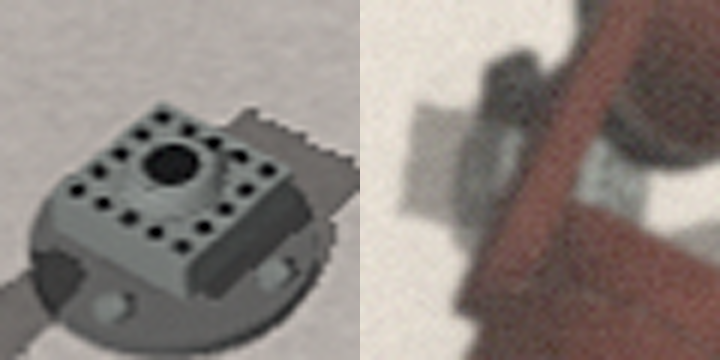

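Sieve is seated level on the foot, hole at (0.637, -0.212). Next is the tall section.

Call:
carry_out:
  rows:
    - [0, 0, 0, 0.06, 0.09, 0, -1]
    - [0, 0, 0, 0.15, 0.22, 0, -1]
    - [0, 0, 0, 0.24, 0.36, 0, -1]
    - [0, 0, 0, 0.33, 0.5, 0, -1]
    - [0, 0, 0, 0.42, 0.63, 0, -1]

```text
t: 7.9
tool_pos: [0.5285, -0.0107, 0.1673]
tool_rot: [-0.165, -3.134, -0.001]
contact_force: [0.8, 0.1, 0.5]
opening: 0.0854
grip_force: 0.0
```

Call:
carry_out:
  rows:
    - [0, 0, 0, 0.09, 0.13, 0, -1]
    - [0, 0, 0, 0.18, 0.27, 0, -1]
    - [0, 0, 0, 0.27, 0.4, 0, -1]
    - [0, 0, 0, 0.36, 0.54, 0, -1]
    - [0, 0, 0, 0.45, 0.67, 0, -1]

```text
t: 8.4
tool_pos: [0.4153, 0.2028, 0.1677]
tool_rot: [-0.165, -3.135, 0.001]
contact_force: [0.0, 0.8, 0.0]
opening: 0.0852
grip_force: 0.0
```

```bash
python3 mv.py .3827 .2785 .15 84
```

```text
t 8.4 pos [0.4153 0.2028 0.1677] yaw 83.98915463858684 F [0.0301 0.8022 0.0095] op 0.0852 q6 [ 0.293 -1.173]
turn [-0.0003 -0.0008 -0.0001] shift [0.1342 0.2396 0.0591] mm [40.3 71.9 17.7] rows by turn 0.018275695071511878
```

Call:
carry_out:
  rows:
    - [0, 0, 0, 0.07, 0.12, 0.02, -1]
    - [0, 0, 0, 0.13, 0.22, 0.06, -1]
    - [0, 0, 0, 0.14, 0.242, 0.1, -1]
    - [0, 0, 0, 0.14, 0.242, 0.2, -1]
    - [0, 0, 0, 0.14, 0.242, 0.25, -1]

```text
t: 8.9
tool_pos: [0.3813, 0.277, 0.0905]
tool_rot: [-0.163, -3.133, 0.005]
contact_force: [-0.3, 0.3, -0.7]
opening: 0.0853
grip_force: 0.0
```

Call:
carry_out:
  rows:
    - [0, 0, 0, 0, 0, 0, -1]
    - [0, 0, 0, 0, 0, 0, -1]
    - [0, 0, 0, 0, 0, 0, -1]

```text
t: 9.2
tool_pos: [0.3842, 0.2781, 0.0952]
tool_rot: [0.165, 3.136, 0.001]
contact_force: [0.4, 0.8, 0.2]
opening: 0.085
grip_force: 0.0
```

```bash
python3 mv.py .3827 .2785 .015 84
```

```text
t 9.2 pos [0.3842 0.2781 0.0952] yaw 83.95865926723864 F [0.4049 0.8196 0.2432] op 0.085 q6 [ 0.4694 -0.9959]
turn [ 0.0002  0.0004 -0.0002] shift [0.0055 0.0007 0.2673] mm [ 1.6  0.2 80.2] rows by turn 0.010079416687812535
```

Call:
carry_out:
  rows:
    - [0, 0, 0, 0.005, 0.001, 0.08, -1]
    - [0, 0, 0, 0.005, 0.001, 0.18, -1]
    - [0, 0, 0, 0.005, 0.001, 0.25, -1]
    - [0, 0, 0, 0.005, 0.001, 0.284, -1]
    - [0, 0, 0, 0.005, 0.001, 0.284, -1]

```text
t: 9.7
tool_pos: [0.3816, 0.2782, 0.0085]
tool_rot: [-0.165, -3.136, 0.001]
contact_force: [-0.5, -0.5, 0.6]
opening: 0.0853
grip_force: 0.0
```

Call:
carry_out:
  rows:
    - [0, 0, 0, 0, 0, 0, -1]
    - [0, 0, 0, 0, 0, 0, 0.1]
    - [0, 0, 0, 0, 0, 0, 0.1]
    - [0, 0, 0, 0, 0, 0, 0.1]
    - [0, 0, 0, 0, 0, 0, 0.1]

```text
t: 10.2
tool_pos: [0.3832, 0.2791, 0.0108]
tool_rot: [0.164, 3.135, 0.001]
contact_force: [-0.1, -2.1, 6.1]
opening: 0.0588
grip_force: 43.3
```

```bash
python3 mv.py .3827 .2785 .12 84
```

```text
t 10.2 pos [0.3832 0.2791 0.0108] yaw 84.01286767696165 F [-0.0916 -2.0544  6.0625] op 0.0588 q6 [ 0.4725 -0.9935]
turn [0.0003 0.0008 0.0001] shift [ 0.0006 -0.0017 -0.3639] mm [   0.2   -0.5 -109.2] rows by turn 0.01710225836419228
```

Call:
carry_out:
  rows:
    - [0, 0, 0, 0, 0, -0.05, 0.1]
    - [0, 0, 0, 0, 0, -0.18, 0.1]
    - [0, 0, 0, 0, 0, -0.3, 0.1]
    - [0, 0, 0, -0.03, -0.05, -0.38, 0.1]
    - [0, 0, 0, -0.1, -0.15, -0.4, 0.1]

```text
t: 10.7
tool_pos: [0.4086, 0.2323, 0.1332]
tool_rot: [0.158, 3.131, 0.006]
contact_force: [1.0, 0.1, -1.9]
opening: 0.0595
grip_force: 43.9
```

Call:
carry_out:
  rows:
    - [0, 0, 0, -0.09, -0.13, 0, 0.1]
    - [0, 0, 0, -0.18, -0.27, 0, 0.1]
    - [0, 0, 0, -0.27, -0.4, 0, 0.1]
    - [0, 0, 0, -0.36, -0.54, 0, 0.1]
    - [0, 0, 0, -0.45, -0.67, 0, 0.1]

```text
t: 11.2
tool_pos: [0.5207, 0.0147, 0.1291]
tool_rot: [0.165, 3.137, 0.0]
contact_force: [0.5, 1.0, -1.1]
opening: 0.0588
grip_force: 43.9
```

Call:
carry_out:
  rows:
    - [0, 0, 0, -0.09, -0.14, 0, 0.1]
    - [0, 0, 0, -0.18, -0.28, 0, 0.1]
    - [0, 0, 0, -0.27, -0.43, 0, 0.1]
    - [0, 0, 0, -0.36, -0.56, 0, 0.1]
    - [0, 0, 0, -0.43, -0.68, 0, 0.1]

```text
t: 11.7
tool_pos: [0.628, -0.202, 0.1288]
tool_rot: [0.166, 3.137, 0.0]
contact_force: [0.6, -0.2, -1.0]
opening: 0.0591
grip_force: 43.9
```

Call:
carry_out:
  rows:
    - [0, 0, 0, -0.03, -0.043, 0, 0.1]
    - [0, 0, 0, -0.03, -0.043, 0, 0.1]
    - [0, 0, 0, -0.03, -0.043, 0, 0.1]

```text
t: 12.0
tool_pos: [0.6343, -0.2125, 0.1285]
tool_rot: [-0.164, -3.136, -0.002]
contact_force: [0.0, -0.2, -2.0]
opening: 0.0591
grip_force: 43.9
```

```bash
python3 mv.py .6365 -.2130 .065 84
```

```text
t 12.0 pos [ 0.6343 -0.2125  0.1285] yaw 84.00602193067765 F [ 0.0409 -0.2275 -1.9712] op 0.0591 q6 [-0.4347 -1.901 ]
turn [ 0.0004 -0.0005  0.    ] shift [-0.0076 -0.0011  0.2115] mm [-2.3 -0.3 63.5] rows by turn 0.01269653545121041
```

Call:
carry_out:
  rows:
    - [0, 0, 0, -0.005, -0.001, 0.06, 0.1]
    - [0, 0, 0, -0.006, -0.001, 0.14, 0.1]
    - [0, 0, 0, -0.006, -0.001, 0.19, 0.1]
    - [0, 0, 0, -0.006, -0.001, 0.205, 0.1]
    - [0, 0, 0, -0.006, -0.001, 0.205, 0.1]

```text
t: 12.5
tool_pos: [0.6357, -0.2129, 0.066]
tool_rot: [-0.163, -3.135, -0.002]
contact_force: [-0.5, -0.2, -2.9]
opening: 0.0591
grip_force: 43.9
```

Call:
carry_out:
  rows:
    - [0, 0, 0, 0, 0, 0, 0.1]
    - [0, 0, 0, 0, 0, 0, 0.1]
    - [0, 0, 0, 0, 0, 0, 0.1]

```text
t: 12.8
tool_pos: [0.6374, -0.2143, 0.0689]
tool_rot: [0.164, 3.135, -0.001]
contact_force: [-0.2, -0.7, -2.3]
opening: 0.0589
grip_force: 43.9
```

```bash
python3 mv.py .6365 -.2130 .0488 84
python3 - <<'E'
from m import *
from station import *
S=get_image("scene");o=get_obs();z=o["tool_pos"][2]-.0108+.056
c,d=proj(S,[.6362,-.213,z])[0],0
p,n=dark(S,c,6);print(c,p,n,plane(S,p,z))
cv2.imwrite("pics/g4.png",crop(S,(260,275),40,8))
E
```

```text
t 12.8 pos [ 0.6374 -0.2143  0.0689] yaw 83.99652921709799 F [-0.1764 -0.696  -2.3191] op 0.0589 q6 [-0.4349 -1.9009]
turn [-0.0002  0.0006 -0.    ] shift [0.0036 0.004  0.0671] mm [ 1.1  1.2 20.1] rows by turn 0.0141947323230221
[256.4801 258.7488] [258.8667 259.7778] 14 [ 0.6425 -0.2134  0.1139]
```

View pics/g4.png

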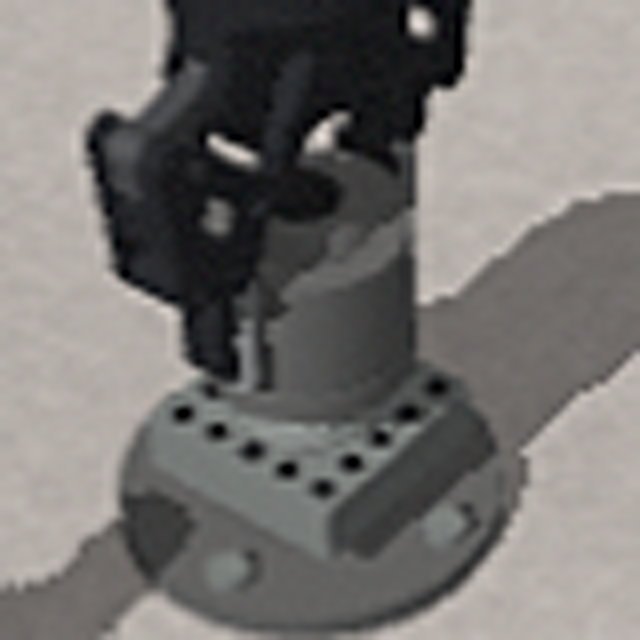

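The view shows the tall section level and centred just above the sieve plate, around (260,280), with the hole partly hidden by the finger. Lowering it now.

Call:
carry_out:
  rows:
    - [0, 0, 0, 0.003, 0.004, 0.02, 0.1]
    - [0, 0, 0, 0.003, 0.004, 0.038, 0.1]
    - [0, 0, 0, 0.003, 0.004, 0.052, 0.1]
    - [0, 0, 0, 0.003, 0.004, 0.06, 0.1]
    - [0, 0, 0, 0.003, 0.004, 0.063, 0.1]

```text
t: 13.35
tool_pos: [0.6358, -0.2125, 0.0489]
tool_rot: [-0.164, -3.136, -0.001]
contact_force: [-4.3, 1.8, 4.0]
opening: 0.059
grip_force: 44.4
```

Call:
carry_out:
  rows:
    - [0, 0, 0, 0, 0, 0.001, 0.1]
    - [0, 0, 0, 0, 0, 0.001, 0.1]
    - [0, 0, 0, 0, 0, 0.001, 0.1]

```text
t: 13.65
tool_pos: [0.6361, -0.2127, 0.0489]
tool_rot: [0.164, 3.137, -0.0]
contact_force: [-1.9, 1.4, 3.5]
opening: 0.0591
grip_force: 44.4
```

Call:
carry_out:
  rows:
    - [0, 0, 0, 0, 0, 0, -0.45]
    - [0, 0, 0, 0, 0, 0, -0.6]
    - [0, 0, 0, 0, 0, 0, -1]
    - [0, 0, 0, 0, 0, 0, -1]
    - [0, 0, 0, 0, 0, 0, -1]

```text
t: 14.15
tool_pos: [0.6359, -0.2127, 0.0483]
tool_rot: [0.164, 3.137, -0.0]
contact_force: [-0.1, 0.7, 0.1]
opening: 0.0855
grip_force: 0.0
```

Call:
carry_out:
  rows:
    - [0, 0, 0, 0, 0, -0.05, -1]
    - [0, 0, 0, 0, 0, -0.15, -1]
    - [0, 0, 0, 0, 0, -0.28, -1]
    - [0, 0, 0, 0, 0, -0.4, -1]
    - [0, 0, 0, 0, 0, -0.45, -1]

```text
t: 14.65
tool_pos: [0.6381, -0.2136, 0.19]
tool_rot: [0.164, 3.129, -0.005]
contact_force: [-0.3, -0.6, 0.1]
opening: 0.0854
grip_force: 0.0
```

```bash
python3 mv.py .4273 -.3205 .12 -13
python3 - <<'E'
from m import *
from station import *
S=get_image("scene");z=.094
c=proj(S,[.6362,-.213,z])[0];p,n=dark(S,c,6);print(c,p,n,plane(S,p,z))
cv2.imwrite("pics/g5.png",crop(S,(260,275),40,8))
E
```

```text
t 14.65 pos [ 0.6381 -0.2136  0.19  ] yaw 84.00401360745464 F [-0.3358 -0.5715  0.1292] op 0.0854 q6 [-0.4335 -1.8997]
turn [-0.0027  0.0015 -0.4611] shift [ 0.6636 -0.4272  0.2289] mm [ 199.1 -128.1   68.7] rows by turn 9.661998698848505
[256.8769 265.7436] [257.5692 265.6567] 47 [ 0.6374 -0.212   0.094 ]
```

View pics/g5.png

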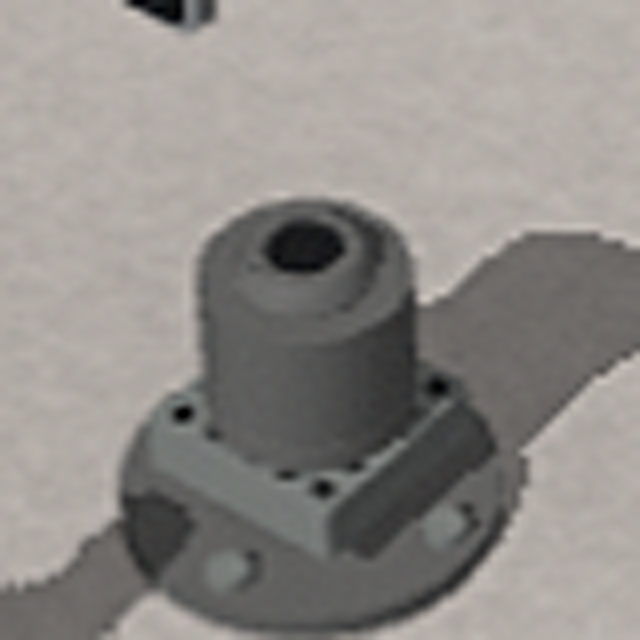

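The tall section is seated level with its hole at (257.6, 265.7), matching the column axis to about 1 mm. Next is the nozzle section.

Call:
carry_out:
  rows:
    - [0, 0, 0.05, 0.06, -0.04, 0, -1]
    - [0, 0, 0.095, 0.18, -0.12, 0, -1]
    - [0, 0, 0.14, 0.3, -0.19, 0, -1]
    - [0, 0, 0.185, 0.42, -0.27, 0, -1]
    - [0, 0, 0.23, 0.54, -0.35, 0, -1]

```text
t: 15.2
tool_pos: [0.4616, -0.2999, 0.1815]
tool_rot: [-1.269, -2.871, -0.001]
contact_force: [0.0, -0.5, 0.3]
opening: 0.0853
grip_force: 0.0
```

```bash
python3 mv.py .4273 -.3205 .12 -13
```

```text
t 15.2 pos [ 0.4616 -0.2999  0.1815] yaw 42.299598060945385 F [ 0.0004 -0.4802  0.2672] op 0.0853 q6 [-0.7113 -1.4495]
turn [-0.0005 -0.0007  0.3072] shift [ 0.0257 -0.1307  0.2051] mm [  7.7 -39.2  61.5] rows by turn 6.437689220871513
```

Call:
carry_out:
  rows:
    - [0, 0, 0.05, 0.01, -0.05, 0, -1]
    - [0, 0, 0.095, 0.02, -0.1, 0, -1]
    - [0, 0, 0.14, 0.026, -0.13, 0.05, -1]
    - [0, 0, 0.185, 0.026, -0.13, 0.12, -1]
    - [0, 0, 0.23, 0.026, -0.13, 0.2, -1]

```text
t: 15.7
tool_pos: [0.4292, -0.3208, 0.122]
tool_rot: [-2.205, -2.237, -0.0]
contact_force: [0.3, -0.0, -0.1]
opening: 0.0848
grip_force: 0.0
```

Call:
carry_out:
  rows:
    - [0, 0, 0.04, 0, 0, 0, -1]
    - [0, 0, 0.077, 0, 0, 0, -1]
    - [0, 0, 0.077, 0, 0, 0, -1]
    - [0, 0, 0.077, 0, 0, 0, -1]

```text
t: 16.1
tool_pos: [0.4294, -0.3204, 0.1225]
tool_rot: [-2.449, -1.965, 0.0]
contact_force: [0.8, -1.4, -0.1]
opening: 0.0856
grip_force: 0.0
```

```bash
python3 mv.py .4273 -.3205 .0 -13
python3 - <<'E'
from h import *
from station import *
S,T=get_image("scene"),get_image("top")
cv2.imwrite("pics/g6.png",np.hstack([crop(S,(160,280),40,5),crop(T,(371,257),40,5,1.8)]))
E
```

```text
t 16.1 pos [ 0.4294 -0.3204  0.1225] yaw -12.524092004675737 F [ 0.8065 -1.3738 -0.1399] op 0.0856 q6 [-0.7799 -0.5613]
turn [-0.0004 -0.0003  0.0026] shift [-0.0023 -0.0063  0.4082] mm [ -0.7  -1.9 122.5] rows by turn 0.05628465030663481
```

View pics/g6.png

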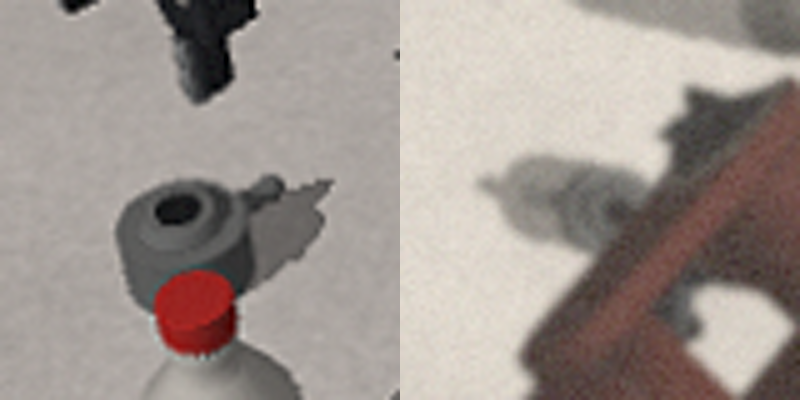

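The nozzle points along about 77°, perpendicular to the finger line, and nothing is in the way. Descending.

Call:
carry_out:
  rows:
    - [0, 0, 0.002, -0.002, -0.006, 0.1, -1]
    - [0, 0, 0.002, -0.002, -0.006, 0.22, -1]
    - [0, 0, 0.002, -0.002, -0.006, 0.33, -1]
    - [0, 0, 0.002, -0.002, -0.006, 0.38, -1]
    - [0, 0, 0.002, -0.002, -0.006, 0.398, -1]

```text
t: 16.7
tool_pos: [0.4269, -0.32, 0.0022]
tool_rot: [-2.456, -1.954, 0.001]
contact_force: [0.3, 0.1, 0.3]
opening: 0.0851
grip_force: 0.0
```

Call:
carry_out:
  rows:
    - [0, 0, 0, 0, 0, 0, -1]
    - [0, 0, 0, 0, 0, 0, 0.1]
    - [0, 0, 0, 0, 0, 0, 0.1]
    - [0, 0, 0, 0, 0, 0, 0.1]
    - [0, 0, 0, 0, 0, 0, 0.1]

```text
t: 17.2
tool_pos: [0.4293, -0.3223, 0.0063]
tool_rot: [2.456, 1.953, 0.001]
contact_force: [0.1, -0.0, 5.4]
opening: 0.0587
grip_force: 43.6
```

```bash
python3 mv.py .6366 -.2127 .13 -13
```

```text
t 17.2 pos [ 0.4293 -0.3223  0.0063] yaw -13.012039860887695 F [ 0.1294 -0.0409  5.3953] op 0.0587 q6 [-0.7826 -0.5555]
turn [ 0.0011  0.0007 -0.0001] shift [ 0.5106  0.5923 -0.4114] mm [ 153.2  177.7 -123.4] rows by turn 0.026944791539854976
```

Call:
carry_out:
  rows:
    - [0, 0, 0, 0, 0, -0.05, 0.1]
    - [0, 0, 0, 0, 0, -0.18, 0.1]
    - [0, 0, 0, 0, 0, -0.32, 0.1]
    - [0, 0, 0, 0, 0, -0.44, 0.1]
    - [0, 0, 0, 0, 0, -0.48, 0.1]

```text
t: 17.7
tool_pos: [0.4298, -0.3227, 0.1539]
tool_rot: [2.452, 1.95, 0.002]
contact_force: [1.6, -0.3, -1.0]
opening: 0.059
grip_force: 43.5
```

Call:
carry_out:
  rows:
    - [0, 0, 0, 0.06, 0.07, 0, 0.1]
    - [0, 0, 0, 0.16, 0.19, 0, 0.1]
    - [0, 0, 0, 0.27, 0.31, 0, 0.1]
    - [0, 0, 0, 0.38, 0.44, 0, 0.1]
    - [0, 0, 0, 0.46, 0.54, 0, 0.1]

```text
t: 18.2
tool_pos: [0.6181, -0.221, 0.1469]
tool_rot: [-2.457, -1.955, 0.001]
contact_force: [0.3, -0.7, -0.4]
opening: 0.0587
grip_force: 43.5
```

Call:
carry_out:
  rows:
    - [0, 0, 0, 0.047, 0.053, 0, 0.1]
    - [0, 0, 0, 0.047, 0.053, 0, 0.1]
    - [0, 0, 0, 0.047, 0.053, 0, 0.1]
    - [0, 0, 0, 0.047, 0.053, 0, 0.1]

```text
t: 18.6
tool_pos: [0.6343, -0.2133, 0.1473]
tool_rot: [-2.459, -1.953, 0.002]
contact_force: [0.1, 0.4, -0.1]
opening: 0.0588
grip_force: 43.5
```

```bash
python3 mv.py .6368 -.2142 .112 -13
```

```text
t 18.6 pos [ 0.6343 -0.2133  0.1473] yaw -13.069173776425982 F [ 0.1456  0.3849 -0.1154] op 0.0588 q6 [-0.4353 -0.2071]
turn [-0.0005 -0.     -0.0004] shift [-0.0012  0.0091  0.1176] mm [-0.4  2.7 35.3] rows by turn 0.01374264930713436
```

Call:
carry_out:
  rows:
    - [0, 0, 0, -0.001, 0.008, 0.04, 0.1]
    - [0, 0, 0, -0.001, 0.008, 0.08, 0.1]
    - [0, 0, 0, -0.001, 0.008, 0.11, 0.1]
    - [0, 0, 0, -0.001, 0.008, 0.115, 0.1]
    - [0, 0, 0, -0.001, 0.008, 0.115, 0.1]

```text
t: 19.1
tool_pos: [0.6371, -0.2136, 0.1123]
tool_rot: [-2.458, -1.954, 0.001]
contact_force: [0.4, -0.2, -0.6]
opening: 0.0589
grip_force: 43.5
```

Call:
carry_out:
  rows:
    - [0, 0, 0, 0, 0, 0, 0.1]
    - [0, 0, 0, 0, 0, 0, 0.1]
    - [0, 0, 0, 0, 0, 0, 0.1]

```text
t: 19.4
tool_pos: [0.6382, -0.2138, 0.1142]
tool_rot: [2.458, 1.955, 0.001]
contact_force: [0.2, 0.2, -1.5]
opening: 0.0589
grip_force: 43.5
```

```bash
python3 mv.py .6368 -.2142 .0923 -13
python3 - <<'E'
from m import *
from station import *
S=get_image("scene");o=get_obs();z=o["tool_pos"][2]-.0063+.04
c=proj(S,[.6368,-.2125,z])[0];p,n=dark(S,c,6);print(c,p,n,plane(S,p,z))
cv2.imwrite("pics/g7.png",crop(S,(260,265),40,8))
E
```

```text
t 19.4 pos [ 0.6382 -0.2138  0.1142] yaw -13.014740787959257 F [ 0.1894  0.1694 -1.4577] op 0.0589 q6 [-0.4337 -0.2066]
turn [ 0.0004  0.0001 -0.0001] shift [-0.0023 -0.0044  0.0731] mm [-0.7 -1.3 21.9] rows by turn 0.008255029406877636
[256.1542 246.4304] [257.8151 245.4555] 69 [ 0.6382 -0.208   0.1478]
```

View pics/g7.png

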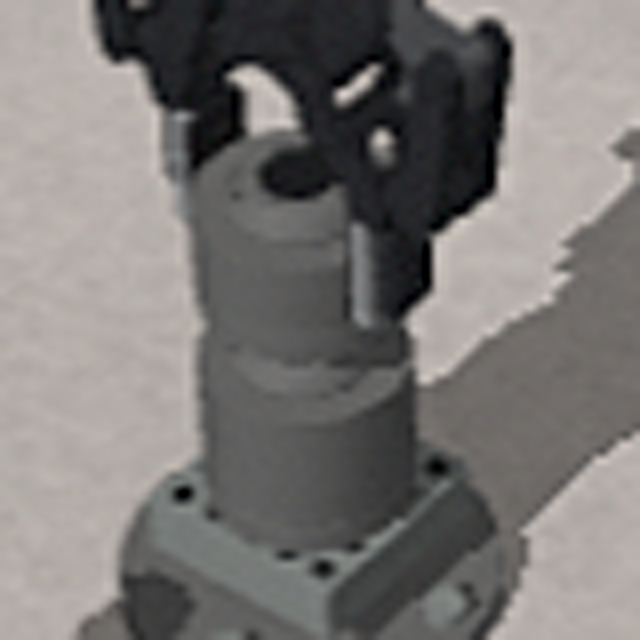

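The nozzle section is level over the column, hole at about (257,246.5), within about 2 mm of the axis and inside the 5 mm slack. Lowering it.

Call:
carry_out:
  rows:
    - [0, 0, 0, -0.003, -0.004, 0.02, 0.1]
    - [0, 0, 0, -0.003, -0.004, 0.038, 0.1]
    - [0, 0, 0, -0.003, -0.004, 0.054, 0.1]
    - [0, 0, 0, -0.003, -0.004, 0.064, 0.1]
    - [0, 0, 0, -0.003, -0.004, 0.068, 0.1]

```text
t: 19.95
tool_pos: [0.6361, -0.2141, 0.0924]
tool_rot: [-2.458, -1.955, 0.001]
contact_force: [-0.2, 0.3, 0.4]
opening: 0.0586
grip_force: 43.7
```

Call:
carry_out:
  rows:
    - [0, 0, 0, 0, 0, 0.001, 0.1]
    - [0, 0, 0, 0, 0, 0.001, 0.1]
    - [0, 0, 0, 0, 0, 0.001, 0.1]

```text
t: 20.25
tool_pos: [0.6366, -0.2144, 0.093]
tool_rot: [2.459, 1.955, 0.0]
contact_force: [0.3, 0.0, -1.2]
opening: 0.0587
grip_force: 43.7
```

Call:
carry_out:
  rows:
    - [0, 0, 0, 0, 0, 0.002, 0.1]
    - [0, 0, 0, 0, 0, 0.004, 0.1]
    - [0, 0, 0, 0, 0, 0.004, 0.1]
    - [0, 0, 0, 0, 0, 0.004, 0.1]

```text
t: 20.65
tool_pos: [0.6367, -0.2144, 0.0924]
tool_rot: [2.458, 1.955, 0.001]
contact_force: [-2.9, 1.5, 2.6]
opening: 0.0584
grip_force: 43.8
```

Call:
carry_out:
  rows:
    - [0, 0, 0, 0, 0, 0, -0.45]
    - [0, 0, 0, 0, 0, 0, -0.6]
    - [0, 0, 0, 0, 0, 0, -1]
    - [0, 0, 0, 0, 0, 0, -1]
    - [0, 0, 0, 0, 0, 0, -1]

```text
t: 21.15
tool_pos: [0.6364, -0.2143, 0.0914]
tool_rot: [-2.459, -1.955, 0.0]
contact_force: [-0.0, -0.7, -0.4]
opening: 0.0856
grip_force: 0.0
```

Call:
carry_out:
  rows:
    - [0, 0, 0, 0, 0, -0.05, -1]
    - [0, 0, 0, 0, 0, -0.15, -1]
    - [0, 0, 0, 0, 0, -0.28, -1]
    - [0, 0, 0, 0, 0, -0.36, -1]
    - [0, 0, 0, 0, 0, -0.36, -1]

```text
t: 21.65
tool_pos: [0.6393, -0.2156, 0.2072]
tool_rot: [2.451, 1.949, 0.008]
contact_force: [0.3, -0.4, 0.7]
opening: 0.0851
grip_force: 0.0
```

```bash
python3 mv.py .441 .0313 .12 -13
python3 - <<'E'
from m import *
from station import *
S=get_image("scene");z=.126
c=proj(S,[.6368,-.2125,z])[0];p,n=dark(S,c,6);print(c,p,n,plane(S,p,z))
cv2.imwrite("pics/g8.png",crop(S,(260,265),40,8))
E
```

```text
t 21.65 pos [ 0.6393 -0.2156  0.2072] yaw -13.015421389474882 F [ 0.255  -0.3829  0.6874] op 0.0851 q6 [-0.4354 -0.2083]
turn [ 0.0035  0.0007 -0.0001] shift [ 0.6535 -0.8324  0.2799] mm [ 196.  -249.7   84. ] rows by turn 0.07481412055922847
[256.5978 254.3727] [256.6208 254.2304] 53 [ 0.6366 -0.2121  0.126 ]
```

View pics/g8.png

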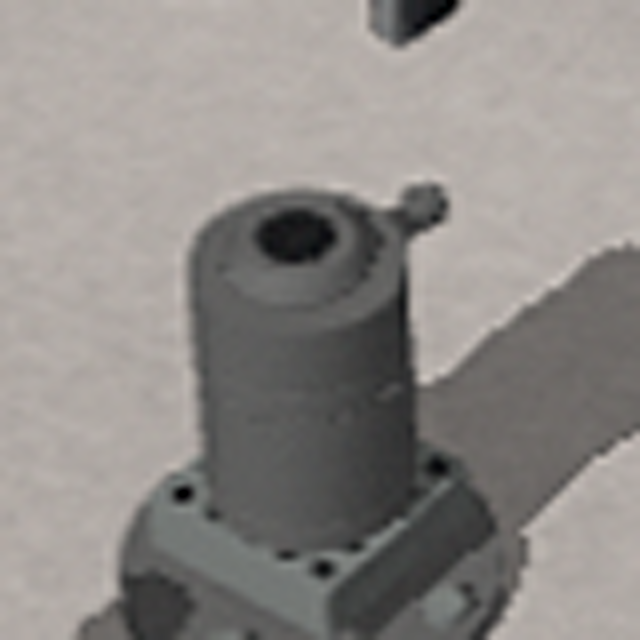

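The nozzle section is fully home and level, hole at (256.6,254.2), right on the axis. Last is the cap.

Call:
carry_out:
  rows:
    - [0, 0, 0, 0.08, -0.1, 0, -1]
    - [0, 0, 0, 0.17, -0.22, 0, -1]
    - [0, 0, 0, 0.27, -0.34, 0, -1]
    - [0, 0, 0, 0.37, -0.47, 0, -1]
    - [0, 0, 0, 0.47, -0.6, 0, -1]

```text
t: 22.2
tool_pos: [0.4905, -0.035, 0.1977]
tool_rot: [-2.458, -1.953, 0.003]
contact_force: [-0.0, 0.7, 1.8]
opening: 0.0856
grip_force: 0.0
```

Call:
carry_out:
  rows:
    - [0, 0, 0, 0.09, -0.11, 0.05, -1]
    - [0, 0, 0, 0.16, -0.2, 0.15, -1]
    - [0, 0, 0, 0.183, -0.225, 0.25, -1]
    - [0, 0, 0, 0.183, -0.225, 0.33, -1]
    - [0, 0, 0, 0.183, -0.225, 0.36, -1]

```text
t: 22.7
tool_pos: [0.4361, 0.033, 0.0875]
tool_rot: [-2.454, -1.953, 0.008]
contact_force: [-0.0, -0.3, 0.6]
opening: 0.0854
grip_force: 0.0
```

Call:
carry_out:
  rows:
    - [0, 0, 0, 0, 0, 0, -1]
    - [0, 0, 0, 0, 0, 0, -1]
    - [0, 0, 0, 0, 0, 0, -1]

```text
t: 23.0
tool_pos: [0.4407, 0.0319, 0.0931]
tool_rot: [2.458, 1.953, 0.003]
contact_force: [-1.0, -0.5, 1.4]
opening: 0.0853
grip_force: 0.0
```

```bash
python3 mv.py .441 .0313 .021 -13
```

```text
t 23.0 pos [0.4407 0.0319 0.0931] yaw -13.057706452043384 F [-0.9594 -0.5067  1.3811] op 0.0853 q6 [-0.0964  0.1315]
turn [ 0.0008 -0.0001 -0.0003] shift [-0.0019  0.0009  0.2405] mm [-0.6  0.3 72.1] rows by turn 0.017953512125687104
```

Call:
carry_out:
  rows:
    - [0, 0, 0, -0.002, 0.001, 0.08, -1]
    - [0, 0, 0, -0.002, 0.001, 0.16, -1]
    - [0, 0, 0, -0.002, 0.001, 0.22, -1]
    - [0, 0, 0, -0.002, 0.001, 0.24, -1]
    - [0, 0, 0, -0.002, 0.001, 0.24, -1]

```text
t: 23.5
tool_pos: [0.4397, 0.0315, 0.0197]
tool_rot: [-2.459, -1.955, 0.001]
contact_force: [-1.1, 0.1, 0.8]
opening: 0.0854
grip_force: 0.0
```

Call:
carry_out:
  rows:
    - [0, 0, 0, 0, 0, 0, -1]
    - [0, 0, 0, 0, 0, 0, 0]
    - [0, 0, 0, 0, 0, 0, 0.6]
    - [0, 0, 0, 0, 0, 0, 0.6]
    - [0, 0, 0, 0, 0, 0, 0.6]

```text
t: 24.0
tool_pos: [0.44, 0.0316, 0.02]
tool_rot: [2.458, 1.955, 0.001]
contact_force: [2.8, -0.7, 1.9]
opening: 0.0283
grip_force: 1.2
```

Call:
carry_out:
  rows:
    - [0, 0, 0, 0, 0, 0, 0.6]
    - [0, 0, 0, 0, 0, 0, 0.6]
    - [0, 0, 0, 0, 0, 0, 0.6]
    - [0, 0, 0, 0, 0, 0, 0.6]

```text
t: 24.4
tool_pos: [0.4402, 0.0316, 0.0202]
tool_rot: [2.458, 1.955, 0.001]
contact_force: [-0.1, 0.2, 4.9]
opening: 0.0262
grip_force: 39.7
```

```bash
python3 mv.py .6366 -.2123 .2 -13
python3 - <<'E'
from h import *
from station import *
S=get_image("scene")
cv2.imwrite("pics/g9.png",crop(S,(245,200),40,8))
E
```

```text
t 24.4 pos [0.4402 0.0316 0.0202] yaw -13.017639230912497 F [-0.0574  0.2379  4.8749] op 0.0262 q6 [-0.0972  0.13  ]
turn [ 0.0003 -0.     -0.0001] shift [-0.6447  0.8218 -0.5985] mm [-193.4  246.5 -179.6] rows by turn 0.007087795238988254
```

View pics/g9.png

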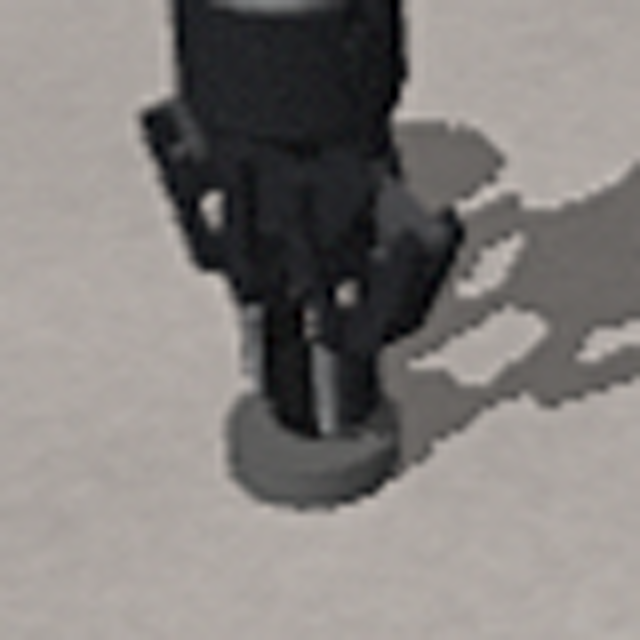

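The fingers hold the knob at about (245,205), clear of the disc, and the cap is level. Lifting and carrying it to the column.

Call:
carry_out:
  rows:
    - [0, 0, 0, 0, 0, -0.05, 0.6]
    - [0, 0, 0, 0, 0, -0.18, 0.6]
    - [0, 0, 0, 0, 0, -0.32, 0.6]
    - [0, 0, 0, 0, 0, -0.46, 0.6]
    - [0, 0, 0, 0, 0, -0.57, 0.6]

```text
t: 24.95
tool_pos: [0.4394, 0.0317, 0.1922]
tool_rot: [2.459, 1.955, 0.001]
contact_force: [0.8, -0.4, -0.6]
opening: 0.0253
grip_force: 39.5
```

Call:
carry_out:
  rows:
    - [0, 0, 0, -0.06, 0.07, -0.01, 0.6]
    - [0, 0, 0, -0.15, 0.18, -0.01, 0.6]
    - [0, 0, 0, -0.24, 0.3, -0.01, 0.6]
    - [0, 0, 0, -0.33, 0.42, -0.01, 0.6]
    - [0, 0, 0, -0.42, 0.54, -0.01, 0.6]

```text
t: 25.45
tool_pos: [0.5693, -0.1288, 0.192]
tool_rot: [-2.458, -1.954, 0.002]
contact_force: [0.7, 0.9, -0.2]
opening: 0.0258
grip_force: 39.6
```

Call:
carry_out:
  rows:
    - [0, 0, 0, -0.09, 0.11, 0, 0.6]
    - [0, 0, 0, -0.16, 0.2, 0, 0.6]
    - [0, 0, 0, -0.21, 0.26, 0, 0.6]
    - [0, 0, 0, -0.225, 0.282, 0, 0.6]
    - [0, 0, 0, -0.225, 0.282, 0, 0.6]

```text
t: 25.95
tool_pos: [0.6359, -0.2126, 0.1921]
tool_rot: [-2.458, -1.953, 0.002]
contact_force: [0.5, 1.2, -1.3]
opening: 0.0258
grip_force: 39.7
```

Call:
carry_out:
  rows:
    - [0, 0, 0, 0, 0, 0, 0.6]
    - [0, 0, 0, 0, 0, 0, 0.6]

```text
t: 26.15
tool_pos: [0.6356, -0.2112, 0.1934]
tool_rot: [-2.457, -1.956, 0.0]
contact_force: [0.1, 0.1, -1.4]
opening: 0.0255
grip_force: 39.7
```

```bash
python3 mv.py .6366 -.2123 .158 -13
```

```text
t 26.15 pos [ 0.6356 -0.2112  0.1934] yaw -12.96443706260085 F [ 0.1236  0.1383 -1.4141] op 0.0255 q6 [-0.4319 -0.2056]
turn [-0.0002 -0.0001  0.0002] shift [-0.0028  0.004   0.1181] mm [-0.9  1.2 35.4] rows by turn 0.0069051471064668435
```

Call:
carry_out:
  rows:
    - [0, 0, 0, -0.003, 0.004, 0.04, 0.6]
    - [0, 0, 0, -0.003, 0.004, 0.08, 0.6]
    - [0, 0, 0, -0.003, 0.004, 0.11, 0.6]
    - [0, 0, 0, -0.003, 0.004, 0.12, 0.6]
    - [0, 0, 0, -0.003, 0.004, 0.12, 0.6]

```text
t: 26.65
tool_pos: [0.6366, -0.2132, 0.1561]
tool_rot: [-2.457, -1.954, 0.002]
contact_force: [-0.2, -0.3, -2.0]
opening: 0.0256
grip_force: 39.7
```

Call:
carry_out:
  rows:
    - [0, 0, 0, 0, 0, 0, 0.6]
    - [0, 0, 0, 0, 0, 0, 0.6]
    - [0, 0, 0, 0, 0, 0, 0.6]

```text
t: 26.95
tool_pos: [0.6376, -0.2137, 0.1583]
tool_rot: [2.458, 1.955, 0.001]
contact_force: [-0.2, 0.7, -0.6]
opening: 0.0257
grip_force: 39.7
```

```bash
python3 mv.py .6366 -.2123 .1382 -13
python3 - <<'E'
from h import *
from station import *
S=get_image("scene");cv2.imwrite("pics/g10.png",crop(S,(260,245),40,8))
E
```

```text
t 26.95 pos [ 0.6376 -0.2137  0.1583] yaw -13.023421235322948 F [-0.2078  0.6999 -0.5967] op 0.0257 q6 [-0.434  -0.2067]
turn [ 0.0004  0.0001 -0.0001] shift [ 0.0039 -0.0043  0.0671] mm [ 1.2 -1.3 20.1] rows by turn 0.008365298264032062
```

View pics/g10.png

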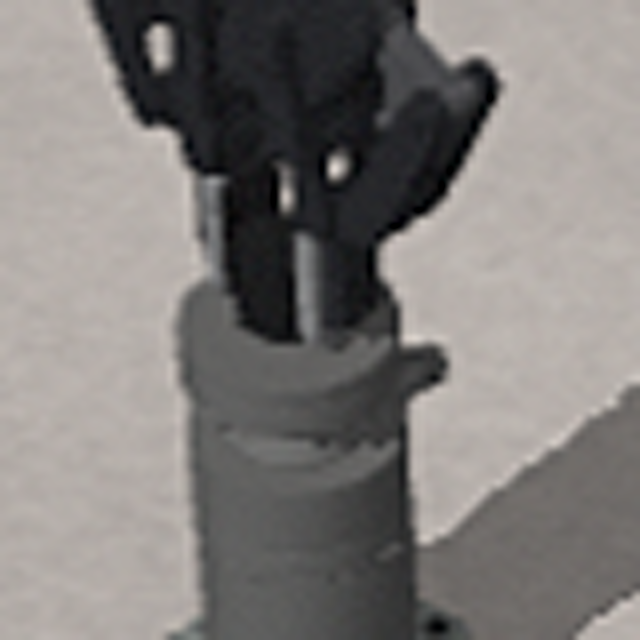

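The cap is level above the column, centred to about 1–1.5 mm (cap edges 180–400, section edges 190–410 in the crop). Lowering it.

Call:
carry_out:
  rows:
    - [0, 0, 0, 0.004, 0, 0.02, 0.6]
    - [0, 0, 0, 0.004, 0, 0.036, 0.6]
    - [0, 0, 0, 0.004, 0, 0.05, 0.6]
    - [0, 0, 0, 0.004, 0, 0.06, 0.6]
    - [0, 0, 0, 0.004, 0, 0.063, 0.6]

```text
t: 27.5
tool_pos: [0.6374, -0.2123, 0.1383]
tool_rot: [-2.459, -1.955, 0.0]
contact_force: [0.3, -0.1, 0.7]
opening: 0.0257
grip_force: 39.6
```

Call:
carry_out:
  rows:
    - [0, 0, 0, 0, 0, 0.001, 0.6]
    - [0, 0, 0, 0, 0, 0.001, 0.6]
    - [0, 0, 0, 0, 0, 0.001, 0.6]

```text
t: 27.8
tool_pos: [0.6375, -0.2124, 0.1385]
tool_rot: [2.459, 1.955, 0.0]
contact_force: [0.0, 0.1, -1.8]
opening: 0.0258
grip_force: 39.5
```

Call:
carry_out:
  rows:
    - [0, 0, 0, 0, 0, 0.002, 0.6]
    - [0, 0, 0, 0, 0, 0.004, 0.6]
    - [0, 0, 0, 0, 0, 0.004, 0.6]
    - [0, 0, 0, 0, 0, 0.004, 0.6]

```text
t: 28.2
tool_pos: [0.6378, -0.2125, 0.1383]
tool_rot: [2.458, 1.955, 0.001]
contact_force: [-1.7, 1.0, 4.3]
opening: 0.0254
grip_force: 40.1
```

Call:
carry_out:
  rows:
    - [0, 0, 0, 0, 0, 0, 0.3]
    - [0, 0, 0, 0, 0, 0, 0.2]
    - [0, 0, 0, 0, 0, 0, 0]
    - [0, 0, 0, 0, 0, 0, -0.3]
    - [0, 0, 0, 0, 0, 0, -0.3]

```text
t: 28.7
tool_pos: [0.6374, -0.2124, 0.1369]
tool_rot: [-2.459, -1.955, 0.0]
contact_force: [-0.9, 1.7, -0.4]
opening: 0.0552
grip_force: 0.0
```

Call:
carry_out:
  rows:
    - [0, 0, 0, 0, 0, -0.05, -0.3]
    - [0, 0, 0, 0, 0, -0.15, -0.3]
    - [0, 0, 0, 0, 0, -0.28, -0.3]
    - [0, 0, 0, 0, 0, -0.38, -0.3]
    - [0, 0, 0, 0, 0, -0.4, -0.3]

```text
t: 29.2
tool_pos: [0.6397, -0.2134, 0.2648]
tool_rot: [2.452, 1.949, 0.007]
contact_force: [0.2, 0.7, 0.5]
opening: 0.0553
grip_force: 0.0
```

Call:
carry_out:
  rows:
    - [0, 0, 0, 0, -0.1, 0, -0.3]
    - [0, 0, 0, 0, -0.25, 0, -0.3]
    - [0, 0, 0, 0, -0.4, 0, -0.3]
    - [0, 0, 0, 0, -0.4, 0, -0.3]
    - [0, 0, 0, 0, -0.4, 0, -0.3]

```text
t: 29.7
tool_pos: [0.5197, -0.185, 0.2569]
tool_rot: [2.459, 1.955, 0.0]
contact_force: [-0.1, -0.6, 0.9]
opening: 0.0555
grip_force: 0.0
```

Run:
```python
from h import *
from station import *
S,T=get_image("scene"),get_image("top")
cv2.imwrite("pics/g11.png",np.hstack([cv2.resize(S["img"],(440,330)),cv2.resize(crop(S,(260,260),45,8),(330,330))]))
```

```text
(no output)
```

View pics/g11.png

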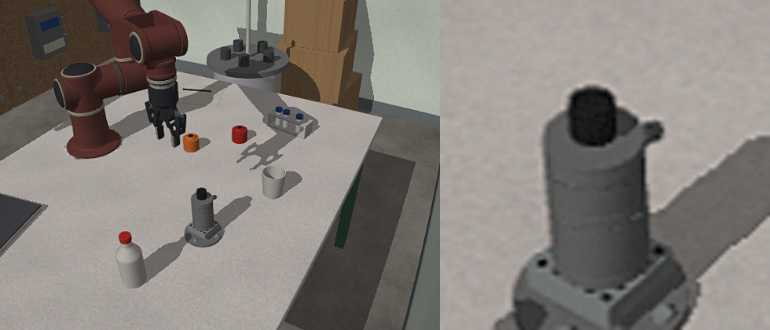

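The picture shows the finished column upright at about (205,215) in the scaled view, all seams closed and the cap level. The arm is clear and the bystanders have not moved.

```bash
python3 -c "
from station import *
print(finish_job())"
```

```text
the job is handed in; nothing more can be done
None
```

The column is built on the foot in the order asked (sieve plate, tall section, nozzle section, cap); the last picture shows it standing free and level with the seams closed and the bystanders in place, and I handed the job in after about 30 s of robot time.

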